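# Run the stuck vial carriage home in the vial reader and start it

## Task

The vial carriage of the reader is stuck on its rail. Push it by its upright plate until it breaks free, ease it on under the hood until it gently meets the hidden docking contact and rests against it, then press the start button on the hood. Do not ram or force the contact, and leave the dish, the carton and the bottle where they are.

Things in the scene. Friction and masses are not known exactly. Their poses are not given: they have to be found in the camera images.
- unit: Vial reader, fixed: aluminium base 420 x 120 x 12 mm (x -120 to 300 mm) with a rail along it and a white hood over x 150 to 300 mm, 120 mm wide, top 118 mm above the desk. x runs along the rail in the pushing direction, into the hood; z up; origin on the desk under the rail. A black block, 50 mm wide, 42 mm high, stands on the rail's rear end (x -120 to -100 mm).
- push_plate (a point): Centre of the carriage's upright aluminium push plate: 10 mm thick along the rail, 50 mm wide, from 44 to 104 mm above the desk (this point at 74), flush with the carriage's rear end. x is the pushing direction. The carriage, 130 x 70 mm, bears a rack of vials, 92 mm high, that begins 35 mm ahead of this point. The plate always stays 25 mm or more outside the hood.
- carriage (a joint): Travel along the rail in m, growing into the hood; starts at 0 to 0.005. Within the first 20 mm a hidden sprung catch stops it: getting past takes 8 to 17 N, then it breaks free and may jump ahead up to 30 mm; past 0.05 it slides with about 3 N of friction. The docking contact is met somewhere between 0.10 and 0.17, unseen and different each time.
- dock (a joint): How far the hidden docking contact, a stiff sprung plunger, is pressed in, in m: 0 untouched, 8 N per mm; readings too coarse to steer by. Pushed against it with 6 to 14 N in all and left, the carriage stays there by its friction, pressing it in about 0.3 mm. It is damaged when pressed in 2.4 mm (about 22 N of push) or met faster than 60 mm/s.
- start_top (a point): Centre of the top face of the start button, a plain grey round button of 30 mm diameter on the hood's top, 225 mm along x from the reader's origin. z up.
- start (a joint): How far the start button is pressed, in m: 0 released, 0.006 fully down, which takes 5 N; it springs back.
- dish: Steel tray 90 x 150 x 25 mm, loose, not to be disturbed. Origin at the centre of its underside.
- carton: White carton with a green band, 100 x 200 x 65 mm, loose, not to be disturbed. Origin at the centre of its underside.
- gel: Clear bottle with a white cap, 56 mm across, 130 mm high, loose, not to be disturbed. Origin at the centre of its underside.

How it is judged:
On the way, in this order (a step that is already met when the one before it is completed fails the run):
1. the carriage has broken free of the catch (travel over 50 mm), not yet at the docking contact (value of joint carriage above 0.05 m and value of joint dock below 5e-05 m).
2. the carriage rests against the docking contact (pressed in at least 0.1 mm) (value of joint dock above 0.0001 m and velocity of joint carriage below 0.005 m/s), for 0.3 s.
3. the start button is pressed at least 4 mm (value of joint start above 0.004 m and value of joint dock above 0.0001 m), for 0.05 s.
At the end, for the whole second after the job is handed in: The carriage is at rest against the docking contact, which it keeps pressed in by at least 0.1 mm and less than 2.4 mm, and the start button has been pressed and is released again (within 1.5 mm of its top) (value of joint dock between 0.0001 and 0.0024 m and value of joint carriage above 0.09 m and velocity of joint carriage between -0.003 and 0.003 m/s and value of joint start below 0.0015 m); the robot touches nothing.
It fails at once if the docking contact is forced: pressed in more than 2.4 mm (about 22 N of push) (value of joint dock above 0.0024 m).
It fails at once if the carriage rams the docking contact: meets it faster than 60 mm/s (value of joint dock above 0.0001 m and velocity of joint carriage above 0.06 m/s).
It fails at once if the dish is moved more than 20 mm (distance of dish from where it was at the start of the episode above 0.02 m).
It fails at once if the carton is moved more than 20 mm (distance of carton from where it was at the start of the episode above 0.02 m).
It fails at once if the bottle is moved more than 20 mm (distance of gel from where it was at the start of the episode above 0.02 m).
It also fails if it takes over 58 s, if anything falls off the work surface, if the arm or the gripper's body presses on something with over 40 N, if the wrist force passes 120 N, or if a joint passes its speed limit or range.

## Robot

A 7-joint arm with a two-finger parallel gripper is mounted at the origin on the work surface. World frame = base frame: x ahead of the robot, y to its left, z up, the work surface at z = 0. Lengths are in m, angles in rad, forces in N, time in s.
With the tool pointing down it reaches from about 0.425 to 0.925 m from the base axis. Payload 6.8 kg.
Tool frame: the origin (TCP) lies between the finger pads; the fingertips stand 22 mm ahead of it and the grasp point (between the pads) lies 3 mm ahead of it; z points along the fingers, y is the direction in which the jaws open and shut (so a half turn about z gives the same grasp; the last joint's range is limited). The gripper opens to 85 mm and grips with 20 to 120 N. Pads are 22 mm wide; open, the fingers measure 114 mm over their backs; the gripper's body (76 mm by 85 mm) begins 54 mm behind the grasp point. The pads swing forward as they close: fully open they stand 13 mm farther back than shut.
Start: joints at [1.166, 0.477, 0.022, 1.555, -0.011, 1.109, -0.083], TCP at [0.197, -0.646, 0.253] pointing down, gripper open.
Joint ranges: [-2.96, 2.96], [-0.34, 2.1], [-1.41, 1.46], [0.24, 2.44], [-1.37, 4.51], [0.17, 1.92], [-2.96, 2.96]. Speed limits (rad/s): [2.39, 2.39, 3.14, 3.14, 3.14, 3.14, 3.14].

## Interface

Orientations are given as a unit quaternion [w, x, y, z].
In Python, from station import bot gives the robot as it stands. The module is installed in compiled form; this text tells all that it offers.
- The arm moves only by the tool drive_tool, never from a script. Its argument "series" is one flat list of numbers, 7 for each row, row after row: the opening, from -1 (shut) to 1 (fully open), then the shift along the tool's x, y, z in mm, then the turn, a rotation vector about the tool's x, y, z in rad. In form: [jaw, x, y, z, wx, wy, wz, jaw, x, y, z, wx, wy, wz, ...]. A call has 1 to 12 rows; each row shifts and turns the commanded pose from where the row before left it, along the tool's axes as they then stand; what a row does not reach is not made up. A row lasts 1/8 s, in which the tool goes at most 62.5 mm and 10.7 degrees, less where a joint would pass 70% of its speed; a pose out of reach is approached as far as the arm can. A call with a gripper value outside its range is refused whole. The fingers move at their own pace and stop on an object; "force" is the grip in N (left out, the last holds). Time passes only in rows, so rows that do not move let the fingers close. It gives the time, the measured TCP pose, the force and the opening at its end, in the units of the state.
- bot.get_obs(): the state, without advancing time (a new reading comes with each control period).
- bot.read_camera(name): name is "scene" or "top" or "wrist"; returns a dict with "pixels" (480x640x3 uint8, blue, green, red), "camera_matrix" (3x3 intrinsics, pixels), "distortion" ([k1, k2, p1, p2, k3] as OpenCV has them; the pictures are not rectified), "rvec" (rotation vector, rad) and "tvec" (3), from world to camera coordinates, as OpenCV has them. Camera axes: x right, y down, z forward; pixel columns grow to the right and rows downward; lengths in m; the calibration is good to about 2 mm. A picture is of the moment at which its call begins. There is no depth.
- bot.hand_in(): hands the job in, once; it reports no verdict.
The state is a dict: "t": time; "q": joint angles; "joint_vel": joint speeds; "joint_torque": joint torques, N m; "eef_pos": TCP position; "tool_rot": TCP orientation; "contact_force": force on the tool from outside, world axes, zero at the start; "torque": the same for the moment, N m; "gripper_width": opening from 0.0 (shut) to 1.0 (fully open).
Only numpy, scipy, OpenCV 4.12 (cv2) and the standard library are available. Lean on these libraries where they do the work, as an engineer would, in place of code of your own. Each camera call takes 0.05 s, during which the arm holds its last target. There are 200 camera calls.

## Working session

There is one attempt and no reset: what is moved stays moved. The work goes in short steps, Python scripts to look and compute and a tool call to move; the robot and the scene stay as the last step left them, time stands still between calls to the robot, and variables do not carry over. Pictures are saved under pics/ and viewed, about 8 in all and at most 12, crops included, and the job is handed in when it is done.

Besides the shell and the picture viewer there is one more tool, called after "Call:" as name(argument=value, ...) on one line, values as JSON. drive_tool: Moves the arm, as the interface text tells. Its arguments: {"type":"object","properties":{"series":{"type":"array"},"force":{"type":"number"}},"required":["series"]}

```bash
mkdir -p pics; cat > h.py <<'E'
import numpy as np, cv2
from station import bot
from scipy.spatial.transform import Rotation as R
def shot(n,f):
    c=bot.read_camera(n); cv2.imwrite('pics/'+f,c['pixels']); return c
def ray(c,uv):
    Rm=cv2.Rodrigues(np.array(c['rvec'],float))[0]; t=np.array(c['tvec'],float).ravel()
    p=cv2.undistortPoints(np.array(uv,float).reshape(-1,1,2),np.array(c['camera_matrix']),np.array(c['distortion'])).reshape(-1,2)
    d=np.c_[p,np.ones(len(p))]@Rm; return -Rm.T@t,d
def onz(c,uv,z):
    o,d=ray(c,uv); return o+d*((z-o[2])/d[:,2])[:,None]
def proj(c,P):
    return cv2.projectPoints(np.array(P,float).reshape(-1,1,3),np.array(c['rvec'],float),np.array(c['tvec'],float),np.array(c['camera_matrix']),np.array(c['distortion']))[0].reshape(-1,2)
E
python3 - <<'E'
from h import *
import pickle
o=bot.get_obs(); print({k:np.round(v,3) for k,v in o.items()})
d={n:shot(n,n+'0.png') for n in('scene','top')}
pickle.dump(d,open('c0.pkl','wb'))
for n in d: print(n,ray(d[n],[[320,240]]))
E
```

```text
{'t': np.float64(0.0), 'q': array([ 1.166,  0.478,  0.022,  1.556, -0.011,  1.109, -0.083]), 'joint_vel': array([-0.   , -0.002, -0.001, -0.   , -0.002, -0.001,  0.   ]), 'joint_torque': array([ 0.0000e+00, -5.9645e+01,  1.6080e+00, -2.8120e+01,  1.2000e-02,
        9.0000e-03, -0.0000e+00]), 'eef_pos': array([ 0.197, -0.645,  0.252]), 'tool_rot': array([-0.001,  0.989,  0.148, -0.   ]), 'contact_force': array([0.243, 0.412, 0.109]), 'torque': array([-0.001,  0.051,  0.037]), 'gripper_width': np.float64(1.0)}
scene (array([ 1.34473831, -0.66847865,  0.96083127]), array([[-0.57415677,  0.48282782, -0.66135907]]))
top (array([ 0.41196561, -0.03727012,  1.31367421]), array([[ 0.15091276, -0.00501187, -0.9885442 ]]))
```

View pics/top0.png

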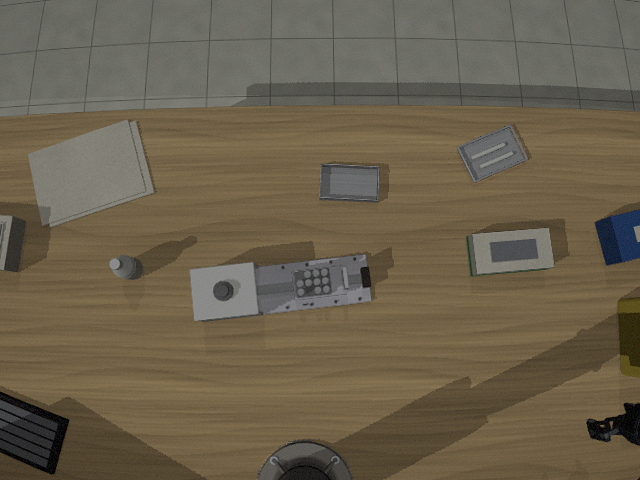

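View pics/scene0.png

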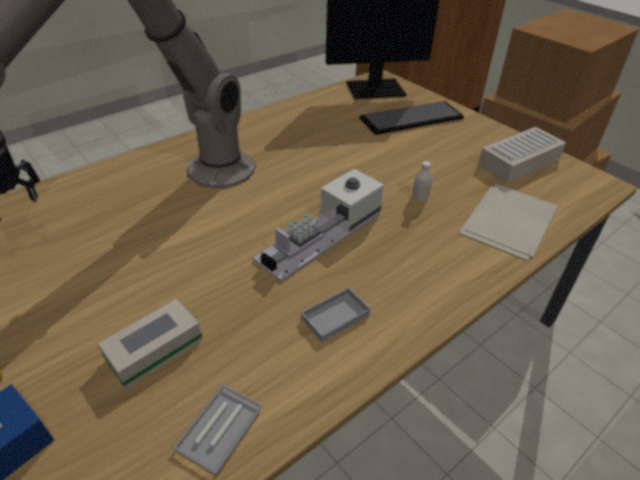

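The top view shows the reader with the hood at (190–258, 263–320), the button at (223,291), the push plate near (347,278) and the black block at (365,277). The dish is at (350,183), the carton at (510,251) and the bottle at (125,267). The pushing direction is image left, roughly +y in the world. Next I'll measure the axis.

```bash
python3 - <<'E'
from h import *
import pickle
d=pickle.load(open('c0.pkl','rb')); c=d['top']; im=c['pixels']
crop=cv2.resize(im[245:335,180:385],None,fx=3.9,fy=3.9,interpolation=cv2.INTER_CUBIC); cv2.imwrite('pics/crop0.png',crop)
c2=d['scene']; cv2.imwrite('pics/crop1.png',cv2.resize(c2['pixels'][160:285,245:395],None,fx=4.6,fy=4.6,interpolation=cv2.INTER_CUBIC))
hsv=cv2.cvtColor(im,cv2.COLOR_BGR2HSV)
m=((hsv[...,1]<45)&(hsv[...,2]>60)).astype(np.uint8); m[:, :150]=0; m[:,400:]=0; m[:240]=0; m[345:]=0
cs,_=cv2.findContours(m,cv2.RETR_EXTERNAL,cv2.CHAIN_APPROX_NONE)
k=max(cs,key=cv2.contourArea); print(cv2.minAreaRect(k),cv2.boxPoints(cv2.minAreaRect(k)))
print('hood',onz(c,[[190.5,269],[255,263],[259,315.5],[194,321]],.118))
print('btn',onz(c,[[223,291]],.13)); print('block',onz(c,[[365,277]],.042))
E
```

```text
((279.7815246582031, 285.1433410644531), (53.86381149291992, 178.6502685546875), 83.2901611328125) [[187.92145 268.83276]
 [365.34808 247.95905]
 [371.6416  301.45392]
 [194.21497 322.32764]]
hood [[0.5297574  0.25613037 0.118     ]
 [0.54254631 0.10642249 0.118     ]
 [0.42267624 0.09675704 0.118     ]
 [0.41055485 0.24579995 0.118     ]]
btn [[0.47806862 0.1774394  0.13      ]]
block [[ 0.5140408  -0.15221525  0.042     ]]
```

View pics/crop0.png

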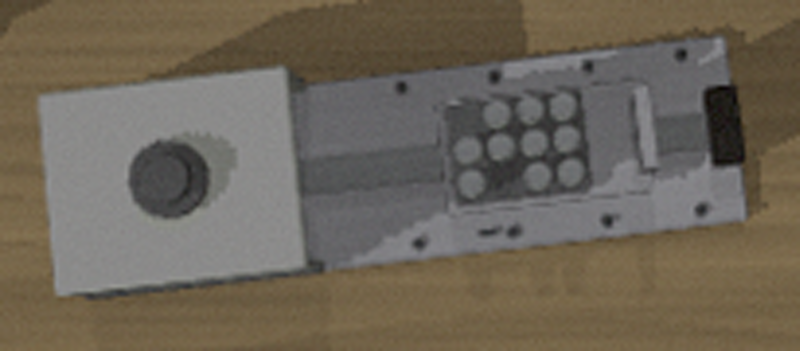

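View pics/crop1.png

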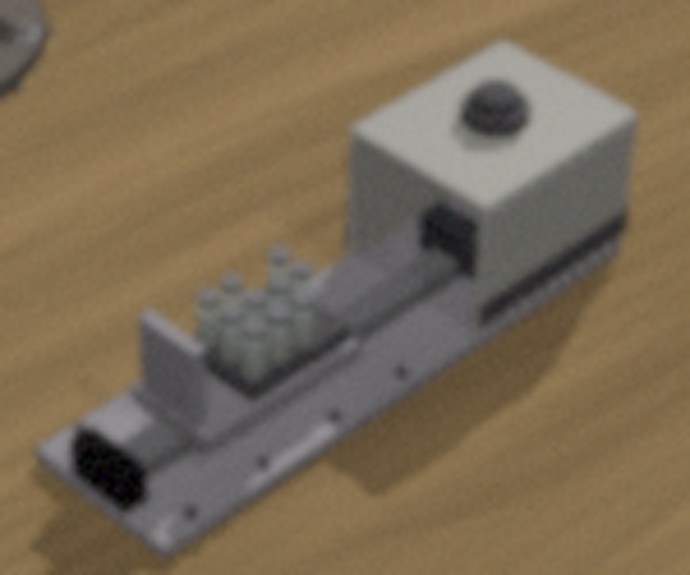

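```bash
python3 - <<'E'
from h import *
import pickle
d=pickle.load(open('c0.pkl','rb')); c=d['top']; s=d['scene']
T=lambda p:np.array(p)/3.9+[180,245]-.37
S=lambda p:np.array(p)/4.6+[245,160]-.4
def tri(a,b):
    o1,d1=ray(c,[a]);o2,d2=ray(s,[b]); A=np.c_[d1[0],-d2[0]]; k=np.linalg.lstsq(A,o2-o1,rcond=None)[0]
    p,q=o1+k[0]*d1[0],o2+k[1]*d2[0]; return (p+q)/2,np.linalg.norm(p-q)
print('btn',tri(T([163,178]),S([495,93])))
print('hood corners', [tri(T(a),S(b)) for a,b in (([40,96],[635,112]),([285,68],[488,207]),([305,268],[352,128]),([57,295],[505,40]))])
print('base end',onz(c,[T([722,38]),T([745,220])],.012), onz(s,[S([165,552]),S([38,452])],.012))
print('block top',onz(c,[T([706,88]),T([713,163]),T([738,85]),T([744,163])],.042))
print('plate top',onz(c,[T([632,87]),T([648,85]),T([658,169]),T([643,171])],.104))
print('plate top scene',onz(s,[S([145,312]),S([205,362])],.104))
print('rail at hood',onz(c,[T([303,157]),T([303,192])],.02))
E
```

```text
btn (array([0.47889293, 0.17924045, 0.13637828]), np.float64(0.0015765573854753631))
hood corners [(array([0.5292811 , 0.2579086 , 0.11598074]), np.float64(0.0003630339952255683)), (array([0.54564488, 0.11284291, 0.11513957]), np.float64(0.001887740540090567)), (array([0.42806716, 0.10051487, 0.1140464 ]), np.float64(0.0015753203712333558)), (array([0.41292328, 0.24682105, 0.11550371]), np.float64(0.002376140333858907))]
base end [[ 0.57320522 -0.15554872  0.012     ]
 [ 0.45659111 -0.16774506  0.012     ]] [[ 0.58022105 -0.15978309  0.012     ]
 [ 0.4644296  -0.17149325  0.012     ]]
block top [[ 0.53811083 -0.14211371  0.042     ]
 [ 0.49119192 -0.14553749  0.042     ]
 [ 0.53977317 -0.16220612  0.042     ]
 [ 0.49095594 -0.16487518  0.042     ]]
plate top [[ 0.53302788 -0.09298658  0.104     ]
 [ 0.53412191 -0.1025184   0.104     ]
 [ 0.4841608  -0.10761525  0.104     ]
 [ 0.48307872 -0.09872229  0.104     ]]
plate top scene [[ 0.48795917 -0.10436251  0.104     ]
 [ 0.54559733 -0.10299414  0.104     ]]
rail at hood [[0.49882239 0.11212706 0.02      ]
 [0.47667429 0.11203591 0.02      ]]
```

Call:
drive_tool(series=[-1,37.5,-32.5,0,0,0,0,-1,37.5,-32.5,0,0,0,0,-1,37.5,-32.5,0,0,0,0,-1,37.5,-32.5,0,0,0,0,-1,37.5,-32.5,0,0,0,0,-1,37.5,-32.5,0,0,0,0,-1,37.5,-32.5,0,0,0,0,-1,37.5,-32.5,0,0,0,0,-1,37.5,-32.5,0,0,0,0,-1,37.5,-32.5,0,0,0,0,-1,37.5,-32.5,0,0,0,0,-1,37.5,-32.5,0,0,0,0])

```text
t: 1.6
eef_pos: [0.5141, -0.1396, 0.2531]
tool_rot: [0.0, 0.989, 0.148, -0.0]
contact_force: [0.5, -0.2, 1.2]
gripper_width: -0.002
```

Call:
drive_tool(series=[-1,0,0,0,0,0,-0.173,-1,0,0,0,0,0,-0.173,-1,0,0,0,0,0,-0.173,-1,0,0,0,0,0,-0.173,-1,0,0,0,0,0,-0.173,-1,0,0,0,0,0,-0.173,-1,0,0,0,0,0,-0.173,-1,0,0,0,0,0,-0.173,-1,0,0,0,0,0,0,-1,0,0,0,0,0,0])

```text
t: 2.85
eef_pos: [0.5135, -0.141, 0.2531]
tool_rot: [-0.0, 0.668, 0.744, -0.0]
contact_force: [-0.0, 0.1, 0.1]
gripper_width: -0.001
```

```bash
cat > st.py <<'E'
from h import *
o=bot.get_obs(); u=np.array([-.110,.994,0])
M=R.from_quat(np.roll(o['tool_rot'],-1)).as_matrix()
f=o['contact_force']
if __name__=='__main__':
    print('t',o['t'],'p',np.round(o['eef_pos'],4),'x',np.round(M[:,0],3),'y',np.round(M[:,1],3),'z',np.round(M[:,2],3),'F',np.round(f,2),'Fu',f@u,'w',o['gripper_width'])
    pc=np.array([.5095,-.1005,.074]); print('rel plate centre in tool mm',np.round(1000*M.T@(pc-o['eef_pos']),1))
E
python3 st.py; python3 -c "
from h import *;c=shot('wrist','w1.png')"
```

```text
t 2.85 p [ 0.5135 -0.141   0.2531] x [-0.106  0.994  0.   ] y [ 0.994  0.106 -0.   ] z [-0.  0. -1.] F [-0.01  0.13  0.1 ] Fu 0.13303636933174945 w -0.0011469133698119196
rel plate centre in tool mm [ 40.7   0.4 179.1]
```

View pics/w1.png

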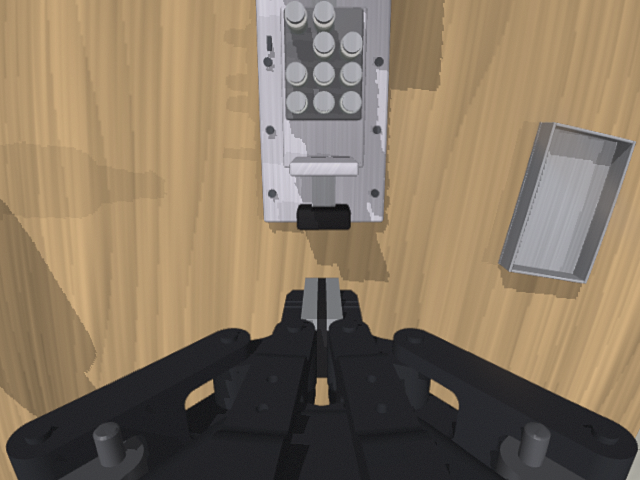

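The wrist view shows the plate top at (290–357, 162–175), the block at (324,217), and the rail upright in the image, in line with the fingers at (322,290). I'll locate the plate from here.

```bash
python3 - <<'E'
from h import *
from st import *
c=bot.read_camera('wrist')
P=onz(c,[[290,162.5],[357,162.5],[357.5,175],[290.5,175]],.104); print(P,P.mean(0))
print('rel tool mm',1000*(P-o['eef_pos'])@M)
B=onz(c,[[265,220],[382,220],[258,0],[391,0]],.012); print('base rel',1000*(B-o['eef_pos'])@M)
K=onz(c,[[297,206],[350,206]],.042); print('block rel',1000*(K-o['eef_pos'])@M)
E
```

```text
[[ 0.48578725 -0.09916819  0.104     ]
 [ 0.53333601 -0.09406811  0.104     ]
 [ 0.53485314 -0.10287992  0.104     ]
 [ 0.48691217 -0.10802152  0.104     ]] [ 0.51022214 -0.10103444  0.104     ]
rel tool mm [[ 44.52665905 -23.12464082 149.1836063 ]
 [ 44.5092716   24.69685232 149.17107162]
 [ 35.58571191  25.2623143  149.17042558]
 [ 35.60377912 -22.95356746 149.18306367]]
base rel [[-20.57930297 -56.90623838 241.18883137]
 [-20.64472093  59.74494249 241.15825417]
 [178.9835939  -56.33636903 241.19981539]
 [179.03736766  60.64651214 241.16915791]]
block rel [[-1.29687703e-01 -2.27474984e+01  2.11181018e+02]
 [-1.54209639e-01  2.51557800e+01  2.11168462e+02]]
```

Call:
drive_tool(series=[-1,0,1,40,0,0,0,-1,0,0,40,0,0,0,-1,0,0,40,0,0,0,-1,0,0,25,0,0,0,-1,0,0,20,0,0,0,-1,9,0,0,0,0,0,-1,9,0,0,0,0,0,-1,0,0,0,0,0,0])

```text
t: 3.95
eef_pos: [0.5135, -0.1216, 0.0894]
tool_rot: [0.001, 0.667, 0.745, 0.001]
contact_force: [-0.8, -0.4, -0.7]
gripper_width: -0.001
```

Call:
drive_tool(series=[-1,1,0,0,0,0,0,-1,1,0,0,0,0,0,-1,1,0,0,0,0,0,-1,1,0,0,0,0,0,-1,1,0,0,0,0,0,-1,1,0,0,0,0,0,-1,1,0,0,0,0,0,-1,1,0,0,0,0,0])

```text
t: 4.95
eef_pos: [0.5119, -0.1156, 0.0883]
tool_rot: [0.0, 0.667, 0.745, -0.0]
contact_force: [1.8, -3.1, -1.5]
gripper_width: 0.003
```

Call:
drive_tool(series=[-1,1,0,0,0,0,0,-1,1,0,0,0,0,0,-1,1,0,0,0,0,0,-1,0,0,0,0,0,0])

```text
t: 5.45
eef_pos: [0.5115, -0.1118, 0.0883]
tool_rot: [-0.0, 0.667, 0.745, 0.0]
contact_force: [-0.2, -2.5, -1.1]
gripper_width: 0.001
```

Call:
drive_tool(series=[-1,1,0,0,0,0,0,-1,1,0,0,0,0,0,-1,1,0,0,0,0,0,-1,0,0,0,0,0,0])

```text
t: 5.95
eef_pos: [0.5111, -0.1088, 0.0883]
tool_rot: [-0.0, 0.667, 0.745, 0.0]
contact_force: [-0.0, -2.9, -1.7]
gripper_width: 0.002
```

Call:
drive_tool(series=[-1,1,0,0,0,0,0,-1,1,0,0,0,0,0,-1,1,0,0,0,0,0,-1,0,0,0,0,0,0])

```text
t: 6.45
eef_pos: [0.5109, -0.1065, 0.0883]
tool_rot: [0.0, 0.667, 0.745, -0.0]
contact_force: [1.6, -4.5, -1.1]
gripper_width: 0.004
```

Call:
drive_tool(series=[-1,1,0,0,0,0,0,-1,1,0,0,0,0,0,-1,1,0,0,0,0,0,-1,0,0,0,0,0,0])

```text
t: 6.95
eef_pos: [0.5108, -0.1053, 0.0884]
tool_rot: [0.001, 0.668, 0.744, -0.001]
contact_force: [2.0, -9.9, -2.8]
gripper_width: -0.003
```

Call:
drive_tool(series=[-1,1,0,0,0,0,0,-1,1,0,0,0,0,0,-1,0,0,0,0,0,0])

```text
t: 7.32
eef_pos: [0.5107, -0.1043, 0.0884]
tool_rot: [0.001, 0.668, 0.744, -0.001]
contact_force: [2.9, -12.3, -3.9]
gripper_width: -0.0
```

Call:
drive_tool(series=[-1,1,0,0,0,0,0,-1,1,0,0,0,0,0,-1,0,0,0,0,0,0])

```text
t: 7.7
eef_pos: [0.5105, -0.103, 0.0884]
tool_rot: [0.002, 0.668, 0.744, -0.001]
contact_force: [3.1, -13.7, -3.6]
gripper_width: 0.004
```

Call:
drive_tool(series=[-1,1,0,0,0,0,0,-1,1,0,0,0,0,0,-1,0,0,0,0,0,0])

```text
t: 8.07
eef_pos: [0.5103, -0.1012, 0.0884]
tool_rot: [0.002, 0.668, 0.744, -0.001]
contact_force: [3.9, -13.5, -4.7]
gripper_width: 0.0
```

Call:
drive_tool(series=[-1,1,0,0,0,0,0,-1,1,0,0,0,0,0,-1,0,0,0,0,0,0])

```text
t: 8.45
eef_pos: [0.51, -0.0982, 0.0884]
tool_rot: [0.001, 0.668, 0.744, -0.001]
contact_force: [2.2, -11.6, -3.7]
gripper_width: 0.001
```

Call:
drive_tool(series=[-1,1,0,0,0,0,0,-1,1,0,0,0,0,0,-1,0,0,0,0,0,0])

```text
t: 8.82
eef_pos: [0.5094, -0.0925, 0.0883]
tool_rot: [-0.0, 0.667, 0.745, 0.0]
contact_force: [0.3, -0.9, -1.2]
gripper_width: -0.0
```

Call:
drive_tool(series=[-1,1,0,0,0,0,0,-1,1,0,0,0,0,0,-1,0,0,0,0,0,0])

```text
t: 9.2
eef_pos: [0.5091, -0.0906, 0.0883]
tool_rot: [-0.0, 0.667, 0.745, 0.0]
contact_force: [0.1, 0.5, 0.3]
gripper_width: 0.001
```

The catch has released and the carriage jumped ahead. I'll look at where it is now.

```bash
python3 -c "
from h import *;c=shot('wrist','w2.png')
print(proj(c,[[.51,-.075,.104],[.505,-.04,.104]]))"; python3 st.py
```

```text
[[332.31146036 307.12497435]
 [329.38364801 194.26523224]]
t 9.25 p [ 0.5092 -0.0908  0.0883] x [-0.11   0.994  0.   ] y [ 0.994  0.11  -0.   ] z [-0.  0. -1.] F [ 0.14 -0.74 -0.37] Fu -0.7477423645724434 w -0.004465937339213363
rel plate centre in tool mm [-9.7 -0.7 14.3]
```

View pics/w2.png

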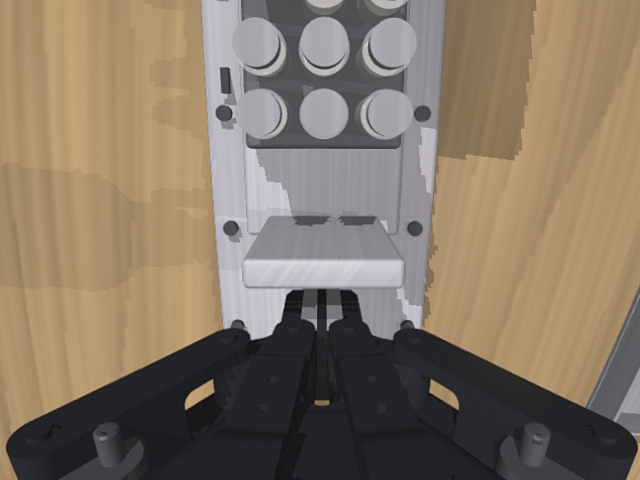

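The wrist view shows the plate's rear top edge at row 288, with x from 243 to 404. That is about 36 mm of travel, plus the unknown start offset, and about 11 mm ahead of the fingers. I'll close the gap and go on at 32 mm/s, staying well before the earliest possible dock position.

Call:
drive_tool(series=[-1,4,0,0,0,0,0,-1,4,0,0,0,0,0,-1,2,0,0,0,0,0,-1,2,0,0,0,0,0,-1,4,0,0,0,0,0,-1,4,0,0,0,0,0,-1,4,0,0,0,0,0,-1,4,0,0,0,0,0,-1,4,0,0,0,0,0,-1,4,0,0,0,0,0,-1,4,0,0,0,0,0,-1,0,0,0,0,0,0])

```text
t: 10.75
eef_pos: [0.5047, -0.0504, 0.0883]
tool_rot: [-0.0, 0.667, 0.745, 0.0]
contact_force: [-0.4, -0.6, -0.7]
gripper_width: 0.002
```

Call:
drive_tool(series=[-1,3,0,0,0,0,0,-1,3,0,0,0,0,0,-1,3,0,0,0,0,0,-1,3,0,0,0,0,0,-1,3,0,0,0,0,0,-1,3,0,0,0,0,0,-1,2,0,0,0,0,0,-1,0,0,0,0,0,0])

```text
t: 11.75
eef_pos: [0.5026, -0.031, 0.0883]
tool_rot: [-0.0, 0.667, 0.745, 0.0]
contact_force: [1.1, -1.7, -0.8]
gripper_width: -0.003
```

Call:
drive_tool(series=[-1,2,0,0,0,0,0,-1,0,0,0,0,0,0])

```text
t: 12.0
eef_pos: [0.5024, -0.0293, 0.0883]
tool_rot: [-0.0, 0.667, 0.745, 0.0]
contact_force: [0.8, -1.7, 0.1]
gripper_width: -0.003
```

Call:
drive_tool(series=[-1,2,0,0,0,0,0,-1,0,0,0,0,0,0])

```text
t: 12.25
eef_pos: [0.5022, -0.0273, 0.0883]
tool_rot: [-0.0, 0.667, 0.745, 0.0]
contact_force: [1.5, -2.1, 0.2]
gripper_width: -0.002
```

Call:
drive_tool(series=[-1,2,0,0,0,0,0,-1,0,0,0,0,0,0])

```text
t: 12.5
eef_pos: [0.502, -0.0252, 0.0883]
tool_rot: [-0.0, 0.667, 0.745, 0.0]
contact_force: [0.2, -2.3, 0.2]
gripper_width: -0.001
```

Call:
drive_tool(series=[-1,2,0,0,0,0,0,-1,0,0,0,0,0,0])

```text
t: 12.75
eef_pos: [0.5017, -0.0233, 0.0883]
tool_rot: [-0.0, 0.667, 0.745, 0.0]
contact_force: [1.7, -1.4, -0.7]
gripper_width: -0.001
```

Call:
drive_tool(series=[-1,2,0,0,0,0,0,-1,0,0,0,0,0,0])

```text
t: 13.0
eef_pos: [0.5015, -0.0213, 0.0883]
tool_rot: [-0.0, 0.667, 0.745, 0.0]
contact_force: [1.9, -2.5, -0.5]
gripper_width: -0.004
```

Call:
drive_tool(series=[-1,2,0,0,0,0,0,-1,0,0,0,0,0,0])

```text
t: 13.25
eef_pos: [0.5013, -0.0193, 0.0883]
tool_rot: [-0.0, 0.667, 0.745, 0.0]
contact_force: [1.4, -2.5, -0.3]
gripper_width: -0.002
```

Call:
drive_tool(series=[-1,2,0,0,0,0,0,-1,0,0,0,0,0,0])

```text
t: 13.5
eef_pos: [0.5011, -0.0173, 0.0883]
tool_rot: [-0.0, 0.667, 0.745, 0.0]
contact_force: [2.0, -2.0, -0.5]
gripper_width: -0.001
```

Call:
drive_tool(series=[-1,2,0,0,0,0,0,-1,0,0,0,0,0,0])

```text
t: 13.75
eef_pos: [0.5009, -0.0157, 0.0883]
tool_rot: [0.0, 0.667, 0.745, -0.0]
contact_force: [2.1, -3.3, 0.9]
gripper_width: 0.001
```

The last step moved only 1.6 mm and the force rose, so this may be the contact. One step at a time now.

Call:
drive_tool(series=[-1,1,0,0,0,0,0,-1,0,0,0,0,0,0])

```text
t: 14.0
eef_pos: [0.5009, -0.0155, 0.0883]
tool_rot: [0.0, 0.667, 0.745, -0.0]
contact_force: [2.7, -5.6, 1.1]
gripper_width: 0.001
```

Call:
drive_tool(series=[-1,1,0,0,0,0,0,-1,0,0,0,0,0,0,-1,0,0,0,0,0,0])

```text
t: 14.38
eef_pos: [0.5008, -0.0152, 0.0884]
tool_rot: [0.001, 0.668, 0.744, -0.001]
contact_force: [2.1, -7.2, -0.5]
gripper_width: 0.005
```

Call:
drive_tool(series=[-1,1,0,0,0,0,0,-1,0,0,0,0,0,0,-1,0,0,0,0,0,0,-1,0,0,0,0,0,0,-1,0,0,0,0,0,0])

```text
t: 15.0
eef_pos: [0.5008, -0.015, 0.0884]
tool_rot: [0.001, 0.668, 0.744, -0.001]
contact_force: [2.6, -9.2, -0.1]
gripper_width: 0.003
```

```bash
python3 st.py
```

```text
t 15.0 p [ 0.5008 -0.015   0.0884] x [-0.108  0.994 -0.002] y [ 0.994  0.108 -0.   ] z [ 0.    -0.002 -1.   ] F [ 2.55 -9.23 -0.11] Fu -9.459654650624213 w 0.002903033186272308
rel plate centre in tool mm [-85.9  -0.6  14.6]
```

The contact is clear: about 8 N/mm, now held at 9.5 N for 0.6 s. I'll ease off slowly, retreat and rise.

Call:
drive_tool(series=[-1,-0.5,0,0,0,0,0,-1,-0.5,0,0,0,0,0,-1,-0.5,0,0,0,0,0,-1,-0.5,0,0,0,0,0,-1,-1,0,0,0,0,0,-1,-1,0,0,0,0,0,-1,-4,0,0,0,0,0,-1,-10,0,0,0,0,0,-1,-5,0,0,0,0,0,-1,0,0,-40,0,0,0,-1,0,0,-50,0,0,0,-1,0,0,-40,0,0,0])

```text
t: 16.5
eef_pos: [0.5032, -0.0358, 0.2201]
tool_rot: [0.0, 0.667, 0.745, 0.0]
contact_force: [1.1, -0.4, 0.6]
gripper_width: -0.002
```

Call:
drive_tool(series=[-1,0,0,0,0,0,0,-1,35,0,0,0,0,0,-1,40,0,0,0,0,0,-1,40,0,0,0,0,0,-1,35,0,0,0,0,0,-1,0,0,0,0,0,0])

```text
t: 17.25
eef_pos: [0.4855, 0.1163, 0.2176]
tool_rot: [-0.001, 0.665, 0.747, -0.0]
contact_force: [0.5, -0.2, -0.4]
gripper_width: 0.001
```

```bash
python3 st.py; python3 -c "
from h import *
from st import o,M
c=shot('wrist','w3.png'); b=np.array([.479,.180,.134]); print(proj(c,[b]),(M.T@(b-o['eef_pos']))*1000)
import pickle;pickle.dump(c,open('c3.pkl','wb'))"
```

```text
t 17.25 p [0.4855 0.1163 0.2176] x [-0.115  0.993  0.001] y [ 0.993  0.115 -0.001] z [-0.001  0.001 -1.   ] F [ 0.53 -0.24 -0.43] Fu -0.3011997000578724 w 0.0012315240760024557
rel plate centre in tool mm [-218.3   -1.   143.3]
[[324.56000711 137.24660917]] [63.88565674  0.90674676 83.63406465]
```

View pics/w3.png

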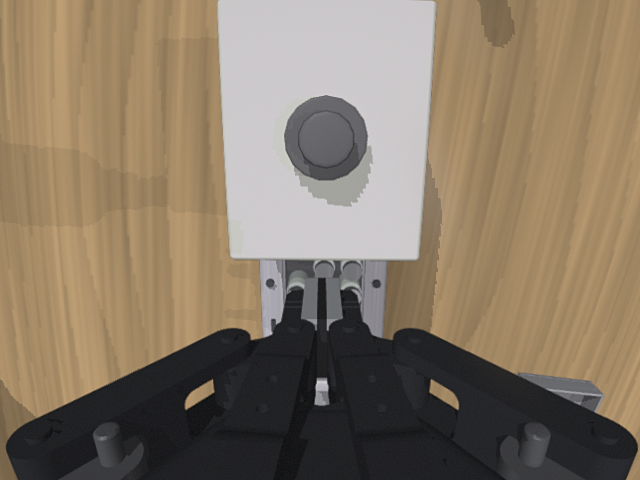

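The wrist view shows the button top at (326,139), with 137 predicted, so the position is good to about 1 mm. I'll move over it and go down.

Call:
drive_tool(series=[-1,31,1,0,0,0,0,-1,32,1,0,0,0,0,-1,0,0,20,0,0,0,-1,0,0,20,0,0,0,-1,0,0,8,0,0,0,-1,0,0,0,0,0,0,-1,0,0,0,0,0,0])

```text
t: 18.18
eef_pos: [0.4822, 0.1763, 0.1709]
tool_rot: [0.0, 0.667, 0.745, 0.0]
contact_force: [0.2, 0.4, 0.4]
gripper_width: -0.001
```

Call:
drive_tool(series=[-1,0,0,2,0,0,0,-1,0,0,2,0,0,0,-1,0,0,2,0,0,0,-1,0,0,0,0,0,0])

```text
t: 18.68
eef_pos: [0.4815, 0.1764, 0.1641]
tool_rot: [-0.0, 0.667, 0.745, -0.0]
contact_force: [-0.6, -0.1, -0.2]
gripper_width: 0.001
```

Call:
drive_tool(series=[-1,0,0,2,0,0,0,-1,0,0,2,0,0,0,-1,0,0,0,0,0,0])

```text
t: 19.05
eef_pos: [0.4818, 0.1765, 0.1603]
tool_rot: [0.0, 0.667, 0.745, 0.0]
contact_force: [-0.8, -0.2, 1.8]
gripper_width: -0.004
```

Call:
drive_tool(series=[-1,0,0,-6,0,0,0,-1,3,-2.5,0,0,0,0,-1,0,0,4,0,0,0,-1,0,0,2,0,0,0,-1,0,0,0,0,0,0])

```text
t: 19.68
eef_pos: [0.4787, 0.1794, 0.1602]
tool_rot: [-0.0, 0.667, 0.745, -0.0]
contact_force: [-1.2, 0.7, 3.1]
gripper_width: -0.004
```

Call:
drive_tool(series=[-1,0,0,2,0,0,0,-1,0,0,0,0,0,0])

```text
t: 19.92
eef_pos: [0.4787, 0.1793, 0.1583]
tool_rot: [-0.0, 0.667, 0.745, -0.0]
contact_force: [-2.1, 1.0, 3.9]
gripper_width: 0.003
```

Call:
drive_tool(series=[-1,0,0,2,0,0,0,-1,0,0,0,0,0,0])

```text
t: 20.18
eef_pos: [0.4787, 0.1793, 0.1563]
tool_rot: [-0.0, 0.667, 0.745, 0.0]
contact_force: [-2.5, 1.6, 3.9]
gripper_width: -0.001
```

Call:
drive_tool(series=[-1,0,0,1,0,0,0,-1,0,0,0,0,0,0])

```text
t: 20.42
eef_pos: [0.4788, 0.1794, 0.156]
tool_rot: [0.0, 0.667, 0.745, -0.0]
contact_force: [-4.3, 0.2, 11.3]
gripper_width: 0.002
```

Call:
drive_tool(series=[-1,0,0,1,0,0,0,-1,0,0,0,0,0,0])

```text
t: 20.68
eef_pos: [0.4789, 0.1794, 0.1559]
tool_rot: [0.0, 0.667, 0.745, -0.0]
contact_force: [-7.5, -1.5, 20.2]
gripper_width: -0.003
```

Call:
drive_tool(series=[-1,0,0,1,0,0,0,-1,0,0,0,0,0,0])

```text
t: 20.92
eef_pos: [0.4789, 0.1795, 0.1557]
tool_rot: [0.001, 0.667, 0.745, -0.0]
contact_force: [-10.8, -2.9, 28.8]
gripper_width: 0.002
```

The button is fully down: it hit a hard stop at TCP z = 0.156, about 5–6 mm below first touch. I'll lift clear, then check.

Call:
drive_tool(series=[-1,0,0,-5,0,0,0,-1,0,0,-20,0,0,0,-1,0,0,-40,0,0,0,-1,-40,0,-40,0,0,0,-1,-50,0,-30,0,0,0,-1,-50,0,0,0,0,0,-1,-50,0,0,0,0,0,-1,-50,0,0,0,0,0,-1,0,0,0,0,0,0,-1,0,0,0,0,0,0])

```text
t: 22.18
eef_pos: [0.505, -0.0593, 0.288]
tool_rot: [-0.0, 0.667, 0.745, -0.0]
contact_force: [-0.3, 0.2, -0.2]
gripper_width: 0.001
```

```bash
python3 st.py; python3 -c "
from h import *
c=shot('wrist','w4.png'); print(proj(c,[[.5003,-.004,.104],[.4993,.006,.104]]))
t=shot('top','top4.png')
import pickle; d=pickle.load(open('c0.pkl','rb'))['top']['pixels']
for n,(x0,y0,x1,y1) in dict(dish=(312,155,388,208),gel=(105,250,145,285),carton=(460,222,560,282)).items(): print(n,np.abs(d[y0:y1,x0:x1].astype(int)-t['pixels'][y0:y1,x0:x1]).mean())"
```

```text
t 22.175 p [ 0.505  -0.0593  0.288 ] x [-0.109  0.994  0.   ] y [ 0.994  0.109 -0.   ] z [-0.  0. -1.] F [-0.31  0.16 -0.24] Fu 0.1893572506683493 w 0.0007274336895779088
rel plate centre in tool mm [-41.5   0.  214. ]
[[324.05243837 144.69534617]
 [324.1941001  131.76054195]]
dish 4.084409136047666
gel 4.1119047619047615
carton 4.469444444444444
```

View pics/w4.png

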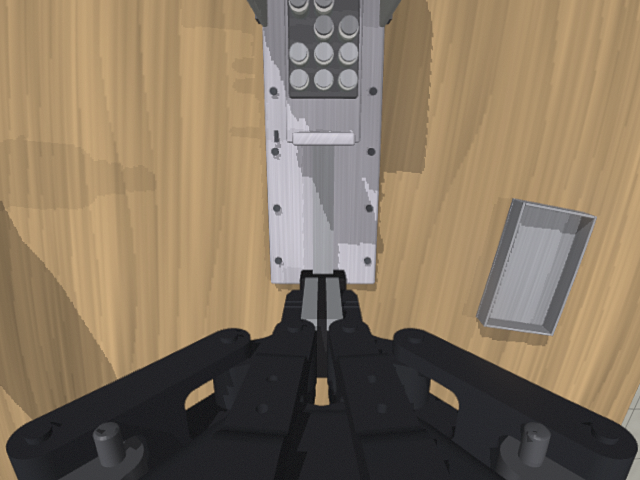

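The wrist view shows the plate's rear edge at row 145, with 144.7 predicted for the docked position, so the carriage stayed put. The dish, bottle and carton show only image noise. Handing in.

```bash
python3 -c "
from station import bot
print(bot.hand_in(), bot.get_obs()['t'])"
```

```text
the job is handed in; nothing more can be done
the job is handed in; nothing more can be done
```

I freed the carriage, docked it gently, pressed the start button and handed the job in at about 22 s; the hand-in gave no verdict.

- **Breaking free:** the catch gave way at about 14 N. The carriage then jumped ahead to about 36 mm of travel.
- **Docking:** I eased it on in small steps and met the contact at about 0.10 m of travel. The push rose at roughly 8 N per mm, as expected for the dock. I held about 9.5 N for 0.6 s and then backed off slowly.
- **Start button:** I pressed it down to its hard stop, with up to about 29 N measured vertically, and lifted clear.

**Last checks:**
- The plate was still at the docked position: its edge was at row 145, with 144.7 predicted.
- The top view showed only image noise at the dish, carton and bottle.
- The robot touched nothing and the measured force was about 0 N.
- No check failed or disagreed. I could not read how far the dock is pressed in, or whether the button sprang back, so both are inferred from force and position.

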